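# Bring the ball press to full pressure

## Robot

A 6-joint arm with a two-finger parallel gripper is mounted at the origin on the work surface. World frame = base frame: x ahead of the robot, y to its left, z up, the work surface at z = 0. Lengths are in m, angles in rad, forces in N, time in s.
With the tool pointing down it reaches from about 0.3 to 0.875 m from the base axis. Payload 6.4 kg.
Tool frame: the origin (TCP) lies midway between the tips of the shut fingers; the grasp point (between the pads) lies 19 mm behind it; z points along the fingers, y is the direction in which the jaws open and shut (so a half turn about z gives the same grasp; the last joint's range is limited). The gripper opens to 85 mm and grips with 20 to 120 N. Pads are 22 mm wide; open, the fingers measure 114 mm over their backs; the gripper's body (76 mm by 85 mm) begins 54 mm behind the grasp point. The pads swing forward as they close: fully open they stand 13 mm farther back than shut.
Start: joints at [0.913, 0.181, 1.607, -0, 1.354, -0.206], TCP at [0.251, 0.517, 0.231] pointing down, gripper open.
Joint ranges: [-2.99, 2.99], [-0.89, 2.07], [0.3, 2.58], [-1.14, 4.28], [0, 2.63], [-3.12, 3.12]. Speed limits (rad/s): [2.57, 2.57, 3.01, 3.14, 3.14, 3.14].

## Interface

Orientations are given as [roll, pitch, yaw] about the fixed x, y, z axes, in that order (R = Rz(yaw) Ry(pitch) Rx(roll)).
In Python, from plant import manip, kinematics, camera, camera_info, finish_job gives the robot as it stands. The module is installed in compiled form; this text tells all that it offers. Calls block until the motion is done:
- manip.goto(position, orientation): joint-space move of the TCP to a pose.
- manip.move_linear(position, ori=None, rate=0.15, threshold=None): straight line of the TCP; ori=None keeps the orientation; rate is the mean speed in m/s. With threshold (N) it stops when the force on the tool has changed by that much, and returns True; else False.
- manip.goto_joints(angles): joint-space move.
- manip.grip(opening, force=None): finger opening in m; force is the grip in N (None keeps the last); returns when the fingers have stopped.
- manip.pause(seconds).
- kinematics.solve_ik(position, orientation): joint angles nearest the present ones, or None.
- manip.read_state(): the state.
- camera(name): name is "scene" or "side" or "wrist"; returns the picture (384x512x3 uint8, red, green, blue); there is no depth.
- camera_info(name): a dict with "fx", "fy", "cx", "cy" (pixels), "R" (3x3) and "t" (3): a world point X has camera coordinates R X + t. Camera axes: x right, y down, z forward; pixel columns grow to the right and rows downward; lengths in m; the calibration is good to about 2 mm. A picture is of the moment at which its call begins: read the wrist's pose just before it. camera_info takes no time and is no camera call; for the wrist camera it gives the pose at the moment of the call.
A pose or a line that the arm cannot do raises manip.PlanningError and nothing moves.
- finish_job(): hands the job in, once; it reports no verdict.
The state is a dict: "time_s": time; "qpos": joint angles; "qvel": joint speeds; "effort": joint torques, N m; "eef_pos": TCP position; "orientation": TCP orientation; "force": force on the tool from outside, world axes, zero at the start; "moment": the same for the moment, N m; "width": finger opening in m.
Only numpy, scipy, OpenCV 4.12 (cv2) and the standard library are available. Lean on these libraries where they do the work, as an engineer would, in place of code of your own. Each camera call takes 0.05 s, during which the arm holds its last target.

## Task

Press the ball that is waiting in the open ball press: with your fingertips push the die slide, by its upright front plate, all the way in under the ram until it stops, and only then push the hand lever from its released position past the first notch to its second stop, full pressure, and leave it there with the slide still home. Everything is done by pushing: lift nothing, let the ball ride in its cup, and leave the other things on the shelf where they are.

Things in the scene. Friction and masses are not known exactly. Their poses are not given: they have to be found in the camera images.
- press: bench ball press, fixed, in another place and at another angle each time. Origin on the shelf surface straight below the ram axis; z up; its own x points from the open front, where the slide sticks out, to the column at the back; its own y to the side that carries the hand lever. Bed plate x -250 to 170, y -75 to 185, top at z 25 mm. Air hoses run from the valve along the bed below z 65 mm, then up the column.
- ram_axis (a point): point on the ram axis at the underside of the press head, 205 mm above the press's origin. The head spans x -50 to 170, y -55 to 55 mm in the press's frame, from z 205 up, with the air cylinder on top up to z 410; the column behind spans x 85 to 170
- shuttle (a joint): die slide of the press, in m: 0 = drawn fully out to the front (it starts so), 0.110 = fully home against its rear stop, under the ram. It slides along the press's own +x with about 3 N of friction (plus 12 N per m/s) and stays where it is left.
- shuttle_face (a point): centre of the outer side of the slide's upright steel front plate, the face to push on; moves with the slide. The plate is 110 mm wide (along the press's y), 10 mm thick, from z 38 to z 106 mm, this point at z 75; two bolt heads stand 4 mm out of it 40 mm either side. Out 255 mm, home 145 mm in front of the ram axis, at the press's y = 0.
- cup_seat (a point): point in the lower die cup on the slide where the centre of a seated ball lies, 145 mm behind the front plate's outer face, 96 mm above the shelf; moves with the slide
- ball_center (a point): centre of the ball to be pressed, red with a cream seam, 72 mm across, 0.16 kg; it lies loose in the lower die cup, which holds it by its lower part, so it travels along with the slide
- lever (a joint): hand lever, rad: 0 = released, leaning 0.35 rad to the press's front (the start); 0.35 = upright in the first notch (light close); 0.70 = second stop (full pressure). It swings towards the press's own +x. A spring detent resists leaving the start and leaving the first notch (5 to 15 N at the knob) and draws it into the notch or, in the last 0.15 rad, to the stop. The ram follows it down, 44 mm.
- lever_knob (a point): centre of the black ball knob, 30 mm across, on the end of the lever, 140 mm from the pivot on a 10 mm round stem; about 201 mm above the shelf at either end of the swing (48 mm before or behind the pivot) and 210 mm when upright; moves with the lever
- lever_pivot (a point): pivot of the lever, 70 mm above the shelf, at x -190, y 140 mm in the press's frame; fixed to the press. The notched quadrant plates around it reach up to 118 mm above the shelf; the valve block below is 100 mm long and 56 mm wide.
- rack: slatted pine rack, fixed, 110 x 344 mm, 77 mm tall, cradling four finished balls in a row along its own y, their tops 116 mm above the shelf
- jar: green glass jar with a metal cap, 68 mm across, 85 mm tall, standing beside the press, loose; leave alone; origin at its underside
- core_mould: squat two-part aluminium core mould, 92 mm across, 56 mm tall, standing beside the press, loose; leave alone; origin at its underside
- pricker: seam pricker lying flat in front of the press: horn handle 90 x 24 x 20 mm with a steel spike; origin under the spike end of the handle, loose; leave alone
- ring_gauge: flat brass ring gauge, 96 mm outside, 73 mm inside, 10 mm thick, lying in front of the press, loose; leave alone; origin at its underside
- wax_tin: flat round tin, 72 mm across, 32 mm tall, on the lever's side of the press, loose; leave alone; origin at its underside
- rackball1_center (a point): centre of finished ball 1 of 4 in the rack, like the ball in the press, loose; leave alone
- rackball2_center (a point): centre of finished ball 2 of 4 in the rack, like the ball in the press, loose; leave alone
- rackball3_center (a point): centre of finished ball 3 of 4 in the rack, like the ball in the press, loose; leave alone
- rackball4_center (a point): centre of finished ball 4 of 4 in the rack, like the ball in the press, loose; leave alone
Mind the look-alikes: they are no part of the job. Leave any purple or yellow look-alike of the part that bears ball_center alone.

How it is judged:
By the outcome, as a careful person would: the job done as asked, in the order asked, and still so for the second after the job is handed in, with the robot touching nothing.
It also fails if it takes over 51 s, if anything falls off the work surface, if the arm or the gripper's body presses on something with over 40 N, if the wrist force passes 120 N, or if a joint passes its speed limit or range.

## Working session

There is one attempt and no reset: what is moved stays moved. The work goes in short steps, each a Python script; the robot and the scene stay as the last script left them, time stands still between calls to the robot, and variables do not carry over. Pictures are saved under pics/ and viewed, and the job is handed in when it is done.

```bash
mkdir -p pics
python3 - <<'E'
from plant import manip,camera,camera_info
import cv2
for n in ["scene","side","wrist"]:
    ci=camera_info(n); im=camera(n); cv2.imwrite(f"pics/{n}0.png",cv2.resize(im[:,:,::-1],(800,600),interpolation=cv2.INTER_CUBIC)); cv2.imwrite(f"pics/{n}0_raw.png",im[:,:,::-1])
    print(n,ci)
print(manip.read_state())
E
```

```text
scene {'fx': 440.2143114133976, 'fy': 440.2143114133976, 'cx': 251.74538965459712, 'cy': 187.78549413624435, 'R': array([[-0.35811665,  0.93362727,  0.0096223 ],
       [ 0.56207736,  0.22380539, -0.79622873],
       [-0.74553438, -0.27973429, -0.60491918]]), 't': array([ 0.26755137, -0.19825209,  1.68331256])}
side {'fx': 496.8199044230793, 'fy': 496.8199044230793, 'cx': 261.0076403029278, 'cy': 195.71190642051994, 'R': array([[ 0.86188922, -0.50659474,  0.02255523],
       [-0.25378143, -0.46942223, -0.8457173 ],
       [ 0.43902386,  0.72319053, -0.5331543 ]]), 't': array([-0.55173729,  0.2498243 ,  1.08655599])}
wrist {'fx': 339.7446991128836, 'fy': 339.7446991128836, 'cx': 258.03861196684164, 'cy': 193.89461667322465, 'R': array([[ 0.43717993,  0.89937281, -0.00150469],
       [ 0.86420156, -0.41961891,  0.277625  ],
       [ 0.24905698, -0.12267243, -0.96068835]]), 't': array([-0.57275075, -0.03507724,  0.37931972])}
{'time_s': 0.15, 'qpos': array([ 9.12687559e-01,  1.81370297e-01,  1.60777488e+00,  2.37530758e-06,
        1.35382694e+00, -2.06296467e-01]), 'qvel': array([-0.00013517, -0.00319579, -0.00290231, -0.00032908, -0.00109566,
       -0.00142953]), 'effort': array([ 4.30553891e-04, -4.45259750e+01, -3.51692569e+01, -2.63344255e-04,
        5.75951519e-03, -1.08213061e-05]), 'eef_pos': array([0.25075632, 0.51696448, 0.23059283]), 'orientation': array([-3.14024291e+00, -2.84835331e-04,  2.68977965e+00]), 'force': array([ 1.41501997, -0.49854741,  0.48120834]), 'moment': array([-0.01737716,  0.00608384,  0.03163016]), 'width': 0.08531988941299551}
```

View pics/scene0.png

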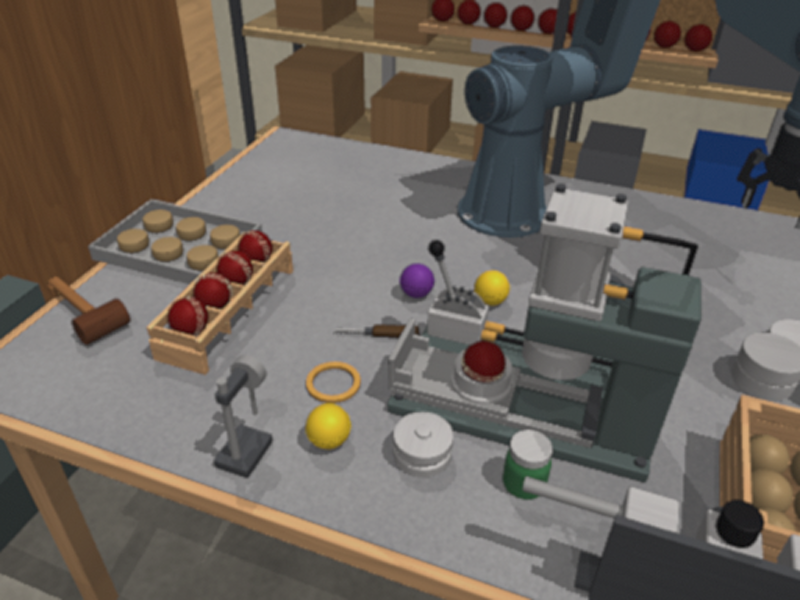

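View pics/side0.png

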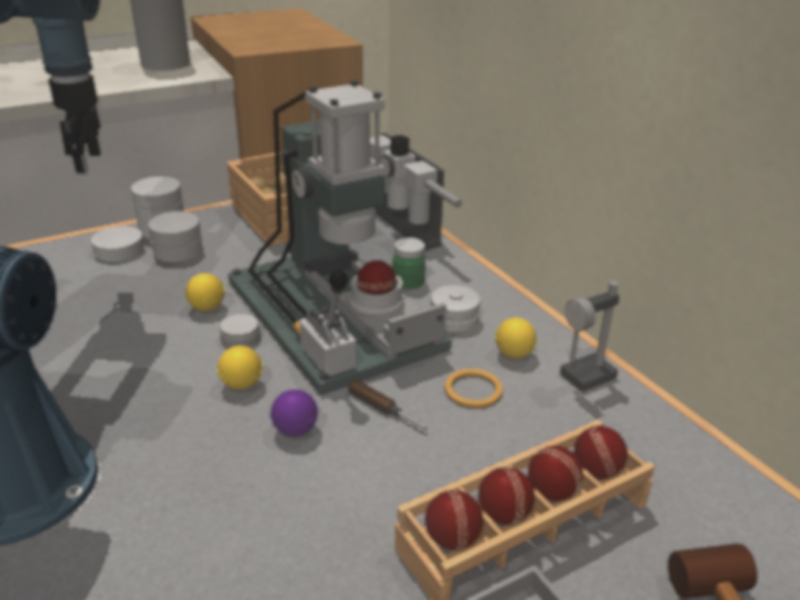

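View pics/wrist0.png

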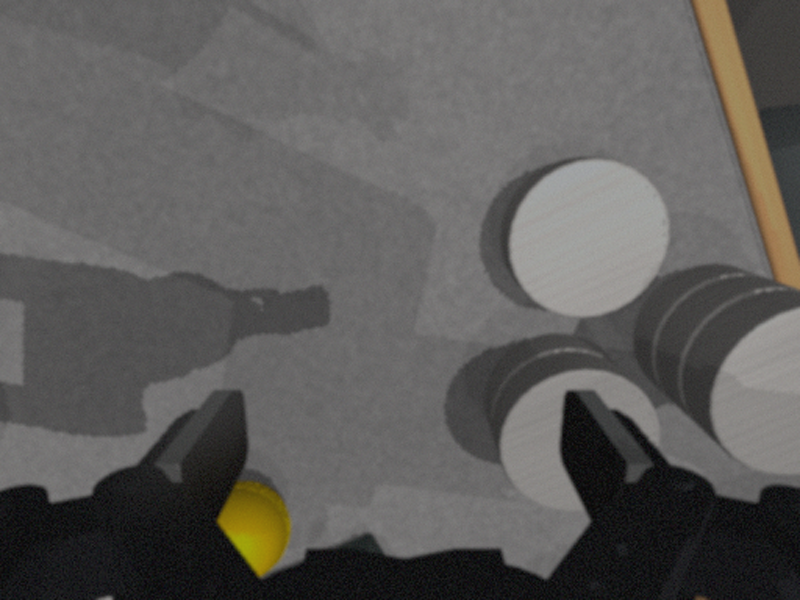

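Run:
```python
import cv2
a=cv2.imread("pics/scene0_raw.png"); b=cv2.imread("pics/side0_raw.png")
cv2.imwrite("pics/sc.png",cv2.resize(a[140:310,230:460],None,fx=3.4,fy=3.4,interpolation=cv2.INTER_CUBIC))
cv2.imwrite("pics/sd.png",cv2.resize(b[150:290,130:310],None,fx=4.2,fy=4.2,interpolation=cv2.INTER_CUBIC))
```

```text
(no output)
```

View pics/sc.png

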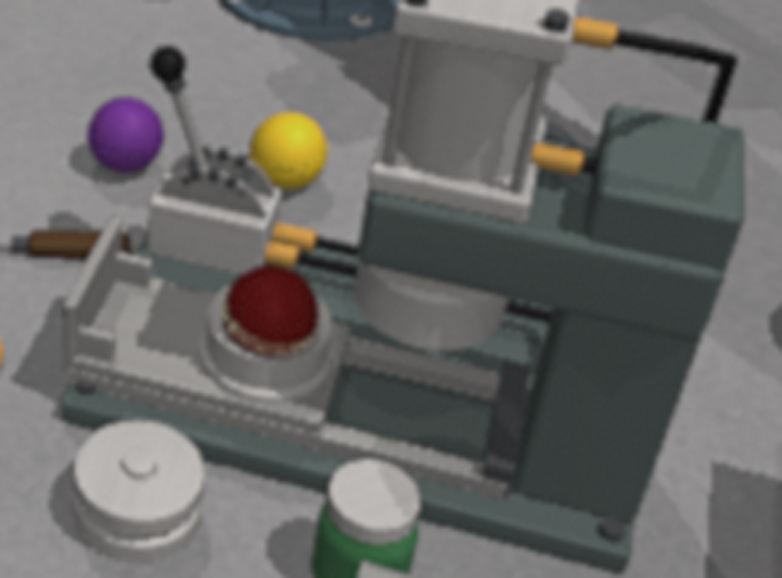

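View pics/sd.png

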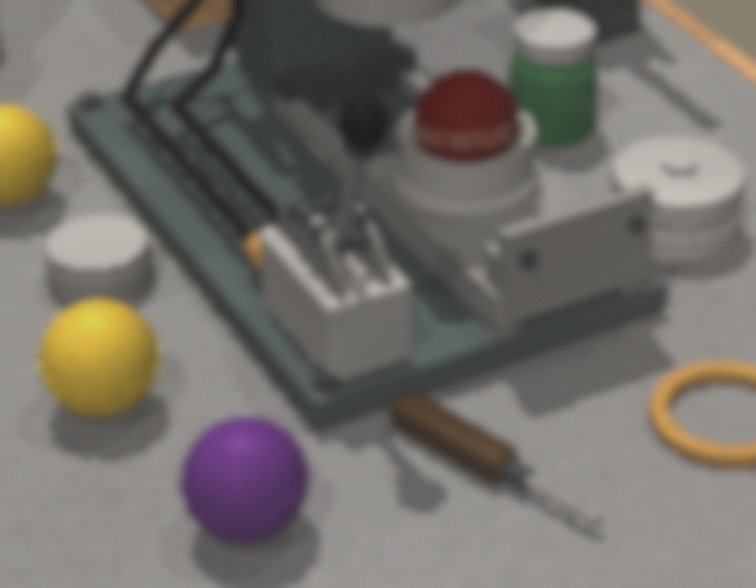

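```bash
cat > h.py <<'E'
import numpy as np, cv2, json, os
from plant import manip,kinematics,camera,camera_info,finish_job
def proj(ci,P):
    c=ci['R']@P+ci['t']; return np.array([ci['fx']*c[0]/c[2]+ci['cx'],ci['fy']*c[1]/c[2]+ci['cy']])
def W(p,l):
    c,s=np.cos(p[2]),np.sin(p[2]); l=np.array(l)/1000.
    return np.array([p[0]+c*l[0]-s*l[1],p[1]+s*l[0]+c*l[1],l[2]])
if os.path.exists('pose.json'): pose=json.load(open('pose.json'))
def st(t=''):
    s=manip.read_state(); print(t,round(s['time_s'],2),s['eef_pos'].round(4),s['orientation'].round(3),'F',s['force'].round(1),'w',round(s['width'],3)); return s
def snap(cam,name,crop=None,f=None):
    im=camera(cam)[:,:,::-1]
    if crop: im=im[crop[1]:crop[3],crop[0]:crop[2]]
    f=f or min(800/im.shape[1],600/im.shape[0])
    cv2.imwrite('pics/'+name,cv2.resize(im,None,fx=f,fy=f,interpolation=cv2.INTER_CUBIC))
E
cat > fit.py <<'E'
from h import *
from scipy.optimize import least_squares
S=lambda u,v:(230+u/3.4,140+v/3.4); D=lambda u,v:(130+u/4.2,150+v/4.2)
K={'knob':(-238,140,201.5),'b--':(-250,-75,25),'b+-':(170,-75,25),'b-+':(-250,185,25),'b++':(170,185,25),'p+':(-255,55,106),'p-':(-255,-55,106),'ball':(-110,0,96)}
O=[('scene','knob',S(168,64)),('scene','b--',S(63,402)),('scene','b+-',S(628,545)),('scene','p-',S(66,305)),('scene','p+',S(120,219)),
('side','knob',D(363,123)),('side','b-+',D(312,405)),('side','b--',D(665,288)),('side','b++',D(70,105)),('side','p+',D(500,238)),('side','p-',D(652,192))]
cis={n:camera_info(n) for n in('scene','side')}
f=lambda p:np.concatenate([proj(cis[c],W(p,K[k]))-np.array(o) for c,k,o in O])
best=min((least_squares(f,[.5,0,y],loss='soft_l1') for y in np.arange(-3,3.2,1)),key=lambda r:r.cost)
print(best.x,best.cost)
for (c,k,o),r in zip(O,f(best.x).reshape(-1,2)): print(c,k,r.round(1))
p=best.x
json.dump(list(p),open('pose.json','w'))
for c,(x0,y0,x1,y1),s,n in(('scene',(230,140,460,310),3.4,'osc'),('side',(130,150,310,290),4.2,'osd')):
    im=cv2.imread(f'pics/{c}0_raw.png')[y0:y1,x0:x1]; im=cv2.resize(im,None,fx=s,fy=s)
    for k,l in list(K.items())+[('bolt+',(-259,40,75)),('bolt-',(-259,-40,75)),('fc',(-255,0,75)),('piv',(-190,140,70))]:
        u=(proj(cis[c],W(p,l))-[x0,y0])*s; cv2.drawMarker(im,tuple(int(v) for v in u),(255,255,0),0,12,1)
    cv2.imwrite(f'pics/{n}.png',im)
E
python3 fit.py
```

```text
[0.63364965 0.22509186 1.59898409] 11.561671129174282
scene knob [-0.1 -1. ]
scene b-- [-0.5 -1.4]
scene b+- [1.9 1.1]
scene p- [-0.4 -1.4]
scene p+ [-2.7 -2. ]
side knob [-0.4 -0.2]
side b-+ [-0.1 -0.3]
side b-- [ 0.6 -1.9]
side b++ [-3.  -0.8]
side p+ [ 0.8 -0.7]
side p- [ 0.2 -1.2]
```

View pics/osc.png

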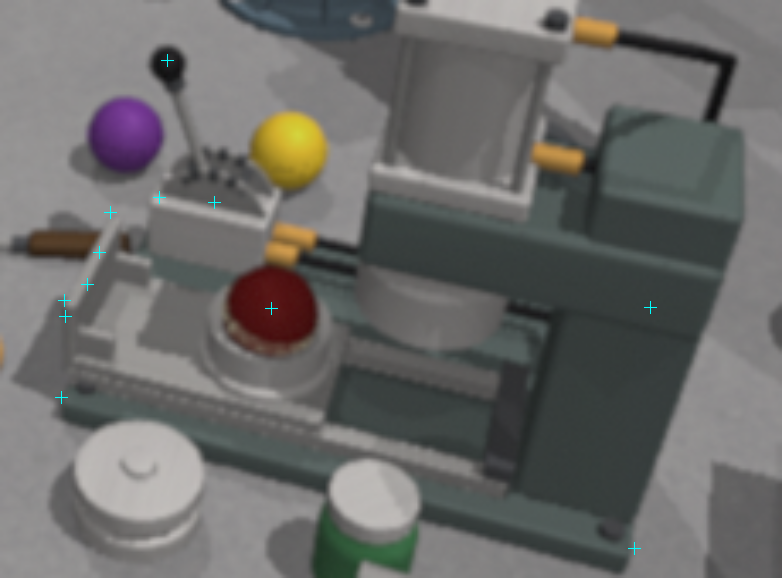

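View pics/osd.png

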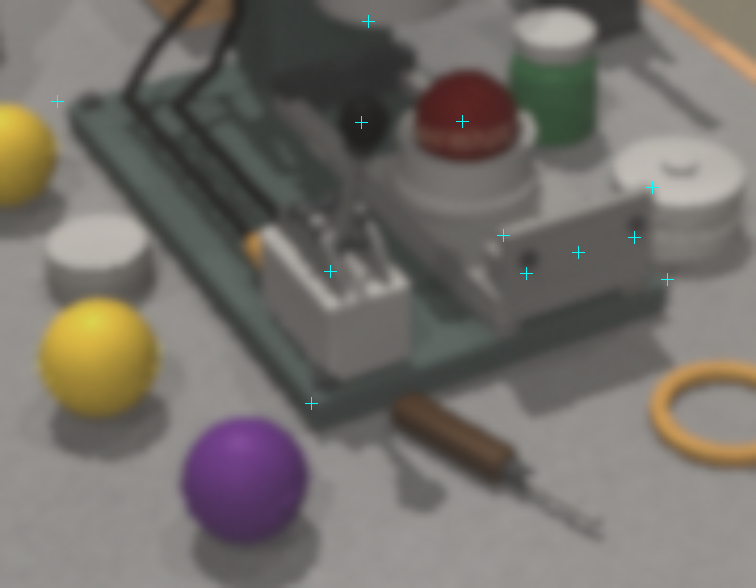

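Run:
```python
from h import *
from scipy.spatial.transform import Rotation as Ro
s=st(); ci=camera_info('wrist'); C=-ci['R'].T@ci['t']
Rt=Ro.from_euler('xyz',s['orientation']).as_matrix()
print('cam in tool',Rt.T@(C-s['eef_pos']),'view',Rt.T@ci['R'][2])
def ray(cam,u,v,z):
    c=camera_info(cam);d=c['R'].T@np.array([(u*.64-c['cx'])/c['fx'],(v*.64-c['cy'])/c['fy'],1]);o=-c['R'].T@c['t'];return o+d*(z-o[2])/d[2]
print('purple',ray('scene',417,280,.036),ray('side',294,413,.036),'yellow',ray('side',516,338,.036),'pr',ray('side',372,398,.01),'ring',ray('side',473,388,.01))
for l in [(-255,0,75),(-145,0,75),(-238,140,201),(-142,140,201)]:
    P=W(pose,l); print(l,P)
    for y in (pose[2],pose[2]-np.pi): print(y,kinematics.solve_ik(W(pose,(l[0]-15,l[1],l[2])),[np.pi,0,y]))
```

```text
0.15 [0.2508 0.517  0.2306] [-3.14 -0.    2.69] F [ 1.4 -0.5  0.5] w 0.085
cam in tool [ 0.07115924 -0.00135798 -0.1427834 ] view [-2.77943289e-01 -1.13656537e-04  9.60597478e-01]
purple [ 0.38959439 -0.08612792  0.036     ] [ 0.38786413 -0.08776896  0.036     ] yellow [ 0.80655856 -0.08864944  0.036     ] pr [ 0.5231362  -0.08480218  0.01      ] ring [ 0.68083183 -0.14204456  0.01      ]
(-255, 0, 75) [ 0.64083657 -0.02980685  0.075     ]
1.5989840862334237 [-0.25404642  0.49644275  1.53382841  0.          1.1113215  -0.28223418]
-1.5426085673563694 [-2.54046420e-01  4.96442745e-01  1.53382841e+00 -4.44089210e-16
  1.11132150e+00  2.85935847e+00]
(-145, 0, 75) [0.63773633 0.08014946 0.075     ]
1.5989840862334237 [-8.29404870e-02  4.93887294e-01  1.53764170e+00 -4.44089210e-16
  1.11006366e+00 -1.11128246e-01]
-1.5426085673563694 [-8.29404870e-02  4.93887294e-01  1.53764170e+00 -4.44089210e-16
  1.11006366e+00  3.03046441e+00]
(-238, 140, 201) [ 0.50041306 -0.01675936  0.201     ]
1.5989840862334237 [-0.30026255  0.04639303  1.81905305  0.          1.27614657 -0.32845031]
-1.5426085673563694 [-3.00262549e-01  4.63930323e-02  1.81905305e+00 -4.44089210e-16
  1.27614657e+00  2.81314235e+00]
(-142, 140, 201) [0.49770739 0.0792025  0.201     ]
1.5989840862334237 [-0.10855728  0.04733454  1.81807021  0.          1.27618791 -0.13674504]
-1.5426085673563694 [-1.08557281e-01  4.73345369e-02  1.81807021e+00 -4.44089210e-16
  1.27618791e+00  3.00484761e+00]
```

```bash
cat >> h.py <<'E'
if os.path.exists('pose.json'):
    ORI=[np.pi,0,pose[2]-np.pi]
E
python3 - <<'E'
from h import *
manip.goto([0.30,0.30,0.45],[np.pi,0,2.69])
manip.goto([0.45,-0.10,0.42],ORI); st()
manip.goto(W(pose,(-310,0,200)),ORI); st()
manip.grip(0.0,60); st()
snap('wrist','w1.png'); snap('scene','s1.png')
E
```

```text
4.08 [ 0.4501 -0.0997  0.42  ] [ 3.142  0.    -1.542] F [ 0.2 -0.1 -1. ] w 0.086
 5.2 [ 0.6429 -0.0852  0.2017] [-3.140e+00 -1.000e-03 -1.543e+00] F [-0.6 -0.3 -0.5] w 0.085
 5.97 [ 0.6424 -0.0847  0.1999] [ 3.141  0.    -1.543] F [ 0.3 -0.  -0.2] w 0.0
```

View pics/w1.png

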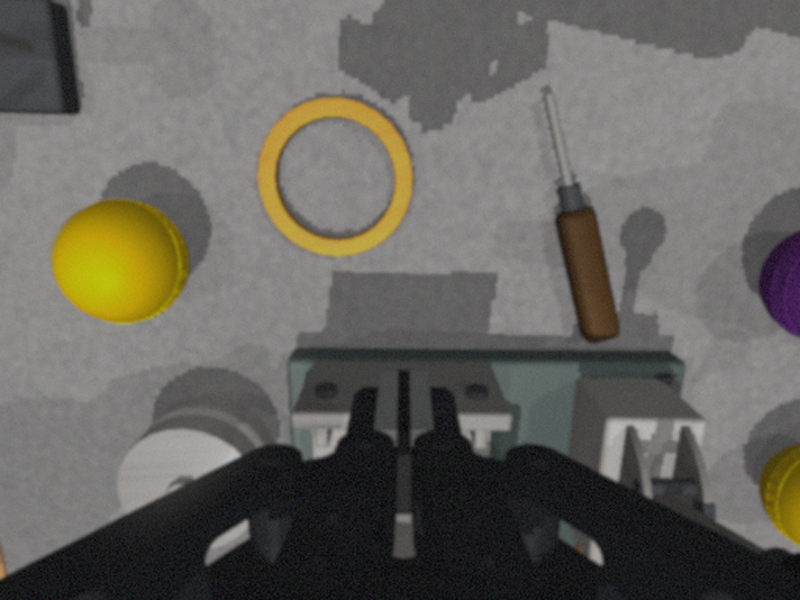

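View pics/s1.png

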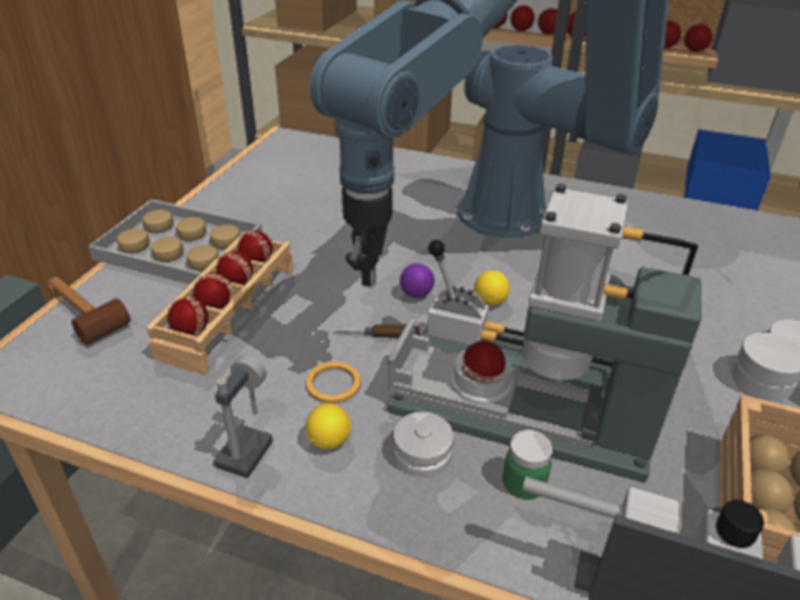

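The wrist view shows the plate's bolts at (326,390) and (477,390), centred on the fingers at about 404. The bed's front edge is level, so the yaw is good. Next I descend and push.

Run:
```python
from h import *
manip.move_linear(W(pose,(-310,0,62)),ORI,rate=0.15); s0=st()
hit=manip.move_linear(W(pose,(-200,0,62)),ORI,rate=0.05,threshold=12); s=st(hit)
def lx(s):
    d=s['eef_pos'][:2]-np.array(pose[:2]); return d@[np.cos(pose[2]),np.sin(pose[2])]
print(lx(s))
hit=manip.move_linear(W(pose,(-140,0,62)),ORI,rate=0.04,threshold=14); s=st(hit); print(lx(s))
snap('scene','s2.png'); snap('side','d2.png')
```

```text
7.13 [ 0.6433 -0.0851  0.0632] [-3.140e+00 -1.000e-03 -1.543e+00] F [-0.2  0.7  0.3] w -0.0
False 9.48 [0.6391 0.0251 0.0619] [ 3.141  0.    -1.543] F [-0.7 -1.3  0.5] w 0.0
-0.20001588598096615
True 10.48 [0.6379 0.0658 0.0615] [ 3.141e+00 -3.000e-03 -1.541e+00] F [ 0.7 -3.1  0.8] w -0.0
-0.15930944641771447
```

View pics/s2.png

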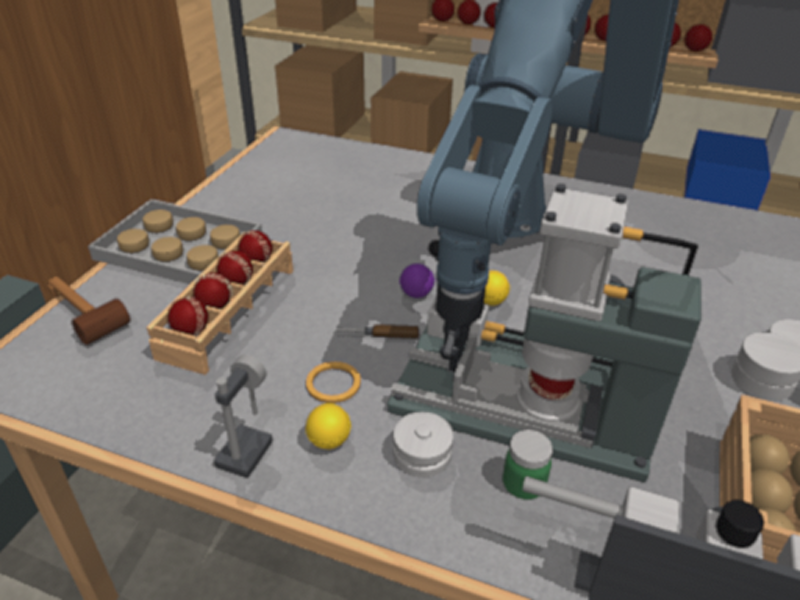

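View pics/d2.png

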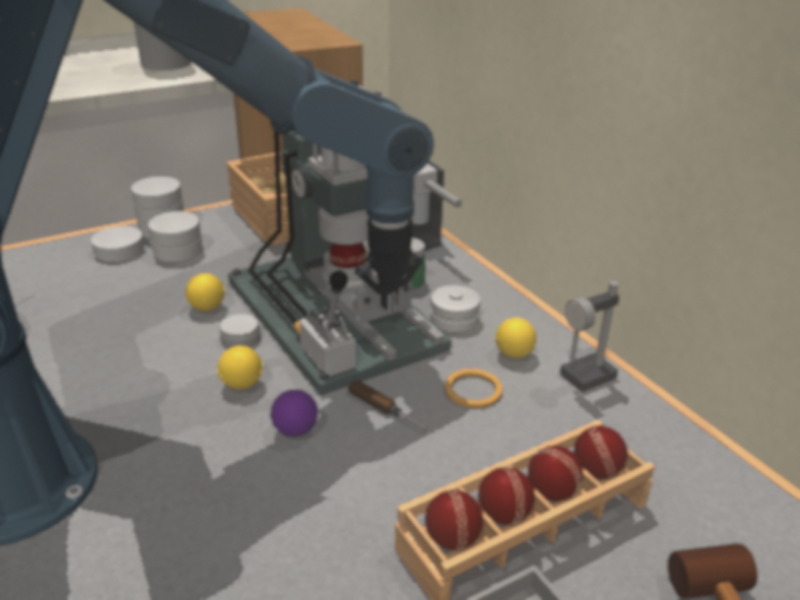

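The ball sits under the ram and the slide stopped at roughly the expected place. I'll press once more, slowly, to confirm it's on the stop.

Run:
```python
from h import *
def lx(s):
    d=s['eef_pos'][:2]-np.array(pose[:2]); return d@[np.cos(pose[2]),np.sin(pose[2])]
hit=manip.move_linear(W(pose,(-140,0,62)),ORI,rate=0.03,threshold=22); s=st(hit); print(lx(s))
manip.pause(0.1);s=st(); print(lx(s))
manip.move_linear(W(pose,(-200,0,62)),ORI,rate=0.15)
manip.move_linear(W(pose,(-230,0,250)),ORI,rate=0.25)
manip.goto(W(pose,(-330,120,250)),ORI); st()
snap('scene','s3.png',(230,100,460,310)); snap('wrist','w3.png'); snap('side','d3.png',(130,100,310,290))
```

```text
True 10.92 [0.6375 0.0655 0.0609] [ 3.139 -0.009 -1.542] F [-0.1 -2.2  0.7] w -0.0
-0.1596147978836928
 11.02 [0.6373 0.0655 0.0607] [ 3.139 -0.008 -1.542] F [ 1.4 -1.4 -0. ] w 0.0
-0.1596184344399444
 13.01 [ 0.5228 -0.1079  0.2491] [ 3.141e+00  1.000e-03 -1.543e+00] F [0.  0.8 0.9] w -0.0
```

View pics/s3.png

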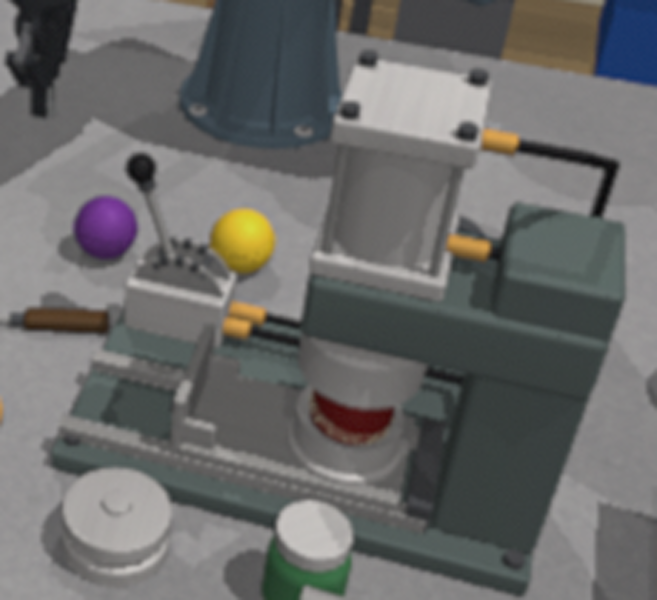

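View pics/w3.png

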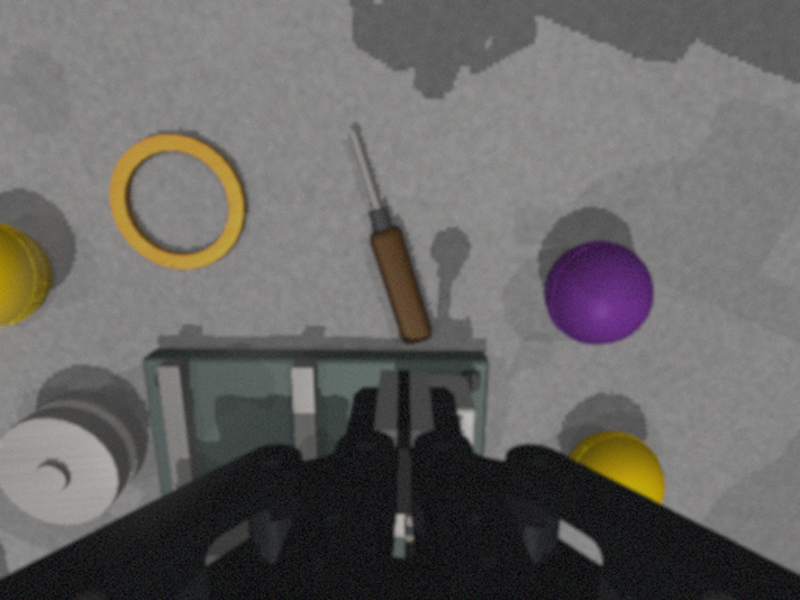

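View pics/d3.png

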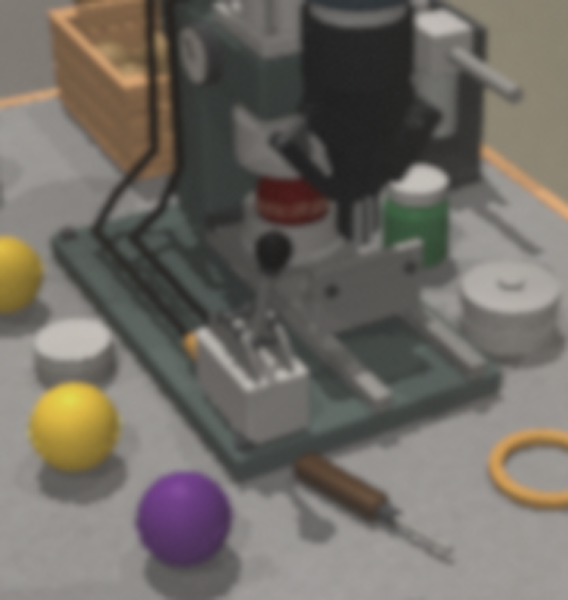

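The slide didn't move with 22 N on it, the ball sits in its cup under the ram, and the lever is still released. Now the lever.

Run:
```python
from h import *
def lx(s):
    d=s['eef_pos'][:2]-np.array(pose[:2]); return d@[np.cos(pose[2]),np.sin(pose[2])]
manip.move_linear(W(pose,(-310,140,192)),ORI,rate=0.15); st()
for tgt in (-230,-200,-150):
    hit=manip.move_linear(W(pose,(tgt,140,192)),ORI,rate=0.05,threshold=35); s=st(hit); print(lx(s))
    if hit: break
snap('scene','s4.png',(230,100,460,310)); snap('side','d4.png',(130,100,310,290))
```

```text
13.74 [ 0.5031 -0.0887  0.1925] [-3.141 -0.    -1.542] F [-0.4 -0.2 -0.6] w 0.0
False 15.49 [ 0.5002 -0.0089  0.1919] [ 3.141  0.    -1.543] F [ 0.2 -0.4 -0.4] w 0.0
-0.23014388230340393
False 16.24 [0.4995 0.0216 0.1921] [-3.141  0.    -1.542] F [-0.  -1.6  0.6] w -0.001
-0.19964860835989928
True 16.99 [0.4982 0.054  0.1918] [ 3.14  -0.016 -1.541] F [-0.1 -7.5  2.3] w -0.0
-0.16719439364198552
```

View pics/s4.png

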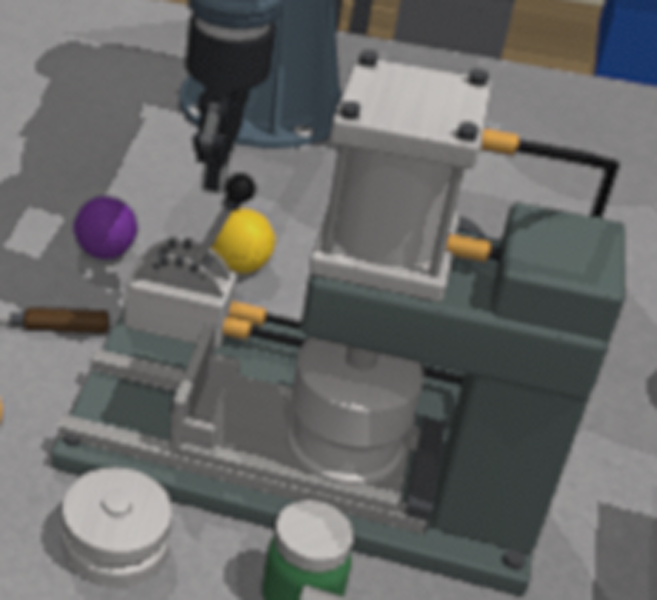

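View pics/d4.png

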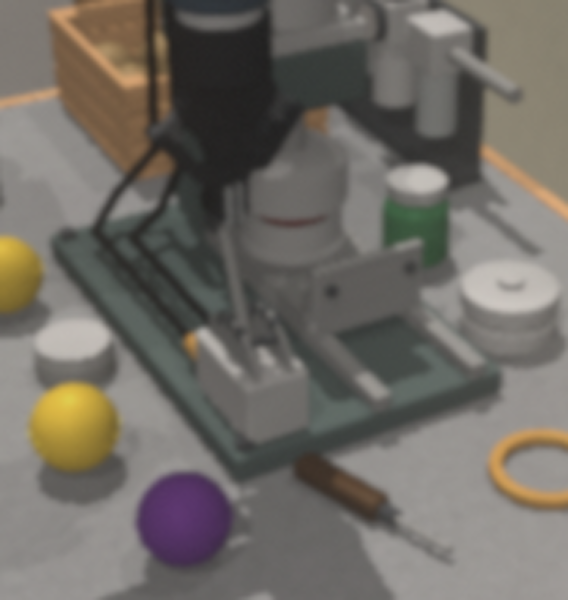

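The lever is at its second stop and the ram is closed on the ball. Next I retreat and recheck.

Run:
```python
from h import *
manip.move_linear(W(pose,(-230,140,192)),ORI,rate=0.15)
manip.move_linear(W(pose,(-300,140,280)),ORI,rate=0.25); manip.pause(0.3); st()
snap('scene','s5.png',(230,100,460,310)); im=snap('side','d5.png',(130,100,310,290))
s=camera('scene')
cis=camera_info('scene')
for l in [(-142,140,201),(-238,140,201),(-145,-55,106)]: print(l,(proj(cis,W(pose,l))-[230,100])*2.857)
```

```text
18.56 [ 0.5017 -0.0778  0.2788] [ 3.140e+00  1.000e-03 -1.542e+00] F [-0.2 -0.2 -0.1] w 0.0
(-142, 140, 201) [239.92812712 185.34338511]
(-238, 140, 201) [140.78362168 165.67304178]
(-145, -55, 106) [174.83578031 396.3738263 ]
```

View pics/s5.png

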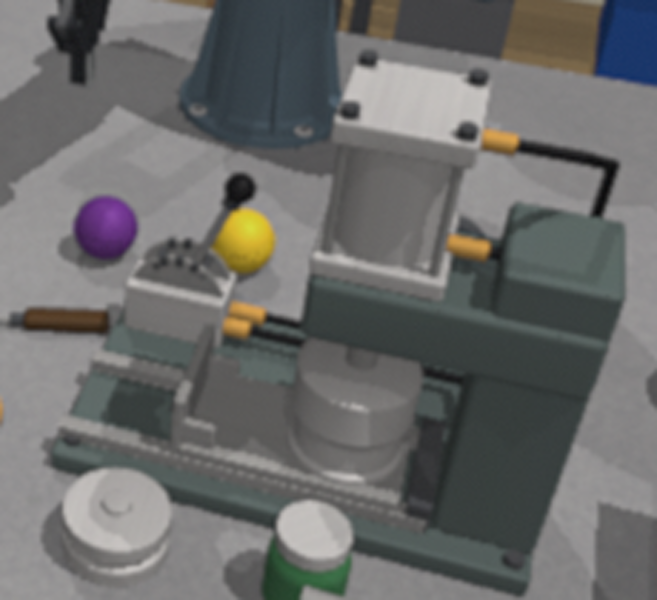

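View pics/d5.png

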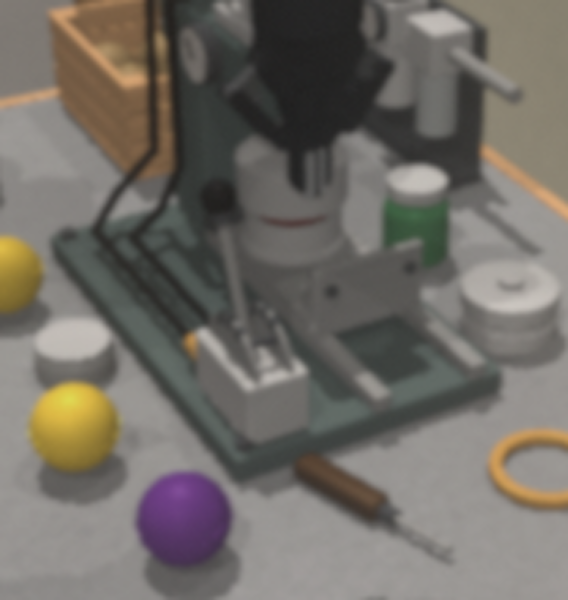

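The knob is at (240,187), and the second stop predicts (240,185). The plate hasn't moved and nothing else was disturbed, so I'm handing it in.

```bash
python3 -c "
from plant import finish_job; print(finish_job())"
```

```text
the job is handed in; nothing more can be done
None
```

The ball is pressed and the job is handed in, at about 18.6 s of the 51 s allowed.

- **Slide:** I pushed it in by its front plate with the shut fingertips until it stopped. A second push, up to a 22 N change in force, moved it no further.
- **Lever:** I then pushed the knob past the first notch until it met firm resistance at the second stop, and backed the arm away.
- **Last checks:** With the arm clear, the knob was within about 2 pixels (enlarged picture) of where the second stop should be. The ram was down on the ball and the plate looked unmoved. The jar, tins, pricker, ring gauge and look-alike balls visible in the close-up views were in place. The last close-ups did not show the rack.
- **Disagreements:** In the press-pose fit, the two rear bed corners were 2–3 pixels off. The slide also stopped about 3 mm short of my estimate of where the fingertips should be at home. I put that down to pose and finger-width error, because it would not move further.

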